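# Check the air pressure of the microscope's vibration-isolation platform

### The arm

A 7-joint arm with a two-finger parallel gripper is mounted at the origin on the work surface. World frame = base frame: x ahead of the robot, y to its left, z up, the work surface at z = 0. Lengths are in m, angles in rad, forces in N, time in s.
With the tool pointing down it reaches from about 0.425 to 0.95 m from the base axis. Payload 4.7 kg.
Tool frame: the origin (TCP) lies on the mounting face of the last link; the fingertips stand 182 mm ahead of it and the grasp point (between the pads) lies 164 mm ahead of it; z points along the fingers, y is the direction in which the jaws open and shut (so a half turn about z gives the same grasp; the last joint's range is limited). The gripper opens to 87 mm and grips with 3 to 60 N. Pads are 19 mm wide; open, the fingers measure 117 mm over their backs; the gripper's body (75 mm by 190 mm) begins 51 mm behind the grasp point.
Start: joints at [1.293, 0.469, -0.049, 1.532, 0.024, 1.141, -0.082], TCP at [0.166, -0.654, 0.405] pointing down, gripper open.
Joint ranges: [-2.59, 2.59], [-0.33, 1.99], [-1.39, 1.29], [0.1, 2.45], [-1.04, 4.18], [0.21, 1.99], [-2.66, 2.66]. Speed limits (rad/s): [2.57, 2.57, 3.14, 3.14, 3.14, 3.14, 3.14].

### API

Orientations are given as a unit quaternion [w, x, y, z].
In Python, from rig import status, viewer, arm gives the robot as it stands. The module is installed in compiled form; this text tells all that it offers.
- The arm moves only by the tool jog_arm, never from a script. Its argument "moves" is a list of rows, each a list of 7 numbers: the shift along the tool's x, y, z in units of 150 mm (1.0 is 150 mm), then the turn, a rotation vector about the tool's x, y, z in units of 45 degrees (1.0 is 45 degrees), then the opening in per cent of the stroke, from 0 (shut) to 100 (fully open). In form: [[dx, dy, dz, rx, ry, rz, grip], ...]. A call has 1 to 12 rows; each row shifts and turns the commanded pose from where the row before left it, along the tool's axes as they then stand; what a row does not reach is not made up. A row lasts 1/10 s, in which the tool goes at most 50 mm and 8.59 degrees, less where a joint would pass 70% of its speed; a pose out of reach is approached as far as the arm can. A call with a number of a shift or a turn outside -1 to 1 is refused whole. A call with a gripper value outside its range is refused whole. The fingers move at their own pace and stop on an object; "force" is the grip in N (left out, the last holds). Time passes only in rows, so rows that do not move let the fingers close. It gives the time, the measured TCP pose, the force and the opening at its end, in the units of the state.
- status.read_state(): the state, without advancing time (a new reading comes with each control period).
- viewer.camera(name): name is "side" or "top" or "wrist"; returns the picture (420x560x3 uint8, red, green, blue); there is no depth.
- viewer.camera_model(name): a dict with "mtx" (3x3 intrinsics, pixels), "D" ([k1, k2, p1, p2, k3] as OpenCV has them; the pictures are not rectified), "extrinsics" (4x4, takes a point from camera to world coordinates); the wrist camera has in their place "tool_from_camera" (4x4, takes a point from camera to tool coordinates, whose origin is the TCP and whose axes are the flange's). Camera axes: x right, y down, z forward; pixel columns grow to the right and rows downward; lengths in m; the calibration is good to about 2 mm. A picture is of the moment at which its call begins: read the wrist's pose just before it. camera_model takes no time and is no camera call.
- arm.close_job(): hands the job in, once; it reports no verdict.
The state is a dict: "time_s": time; "joints": joint angles; "qd": joint speeds; "tau": joint torques, N m; "tool_pos": TCP position; "eef_rot": TCP orientation; "ft_force": force on the tool from outside, world axes, zero at the start; "wrist_torque": the same for the moment, N m; "finger_gap": finger opening in m.
Only numpy, scipy, OpenCV 4.12 (cv2) and the standard library are available. Lean on these libraries where they do the work, as an engineer would, in place of code of your own. Each camera call takes 0.05 s, during which the arm holds its last target.

### The job

Check the air pressure under the microscope: pull the drawer out to its stop, take the pressure gauge out of its well, and press its coupler squarely onto the tilted filling nipple on the side of the microscope's platform until it snaps over the nipple and sits fully home, flush on the flange. The nipple's spring pushes back and the gauge only reads while it is pressed home, so keep pushing and finish while still holding the gauge there; leave the other lab things as they are.

Things in the scene. Friction and masses are not known exactly. Their poses are not given: they have to be found in the camera images.
- drawer_handle (a point): middle of the drawer's handle: a level steel bar 10 mm thick, 120 mm long, 35 mm (centre line) in front of the drawer's white front, 27 mm below the top of the grey drawer unit (270 deep, 290 wide, 122 high). x axis: level, from the handle into the unit; y along the bar; z up. The drawer slides out along -x
- drawer (a joint): how far the drawer is pulled out, m: 0 shut, 0.170 at its stop. About 2 N of friction; it stays where it is left. The top edge of its front is at height 118 mm
- well_row (a point): bottom centre of the middle one of three wells (31 mm across, 30 deep, in a row along the handle bar, 74 mm apart) in a grey block in the drawer, 70 mm behind the drawer front's outer face; same axes as the handle. The gauge stands in any one well, eyepiece and objective in the others. Only with the drawer fully out is there room over the wells
- gauge: pressure gauge, 78 mm long, about 160 g, standing upright in a well, mouth down. Origin: centre of the coupler's mouth; z axis along the gauge to the dial. From the mouth: steel coupler 26 mm in diameter up to 34 mm, brass neck 16 mm in diameter up to 46 mm, then the dial case. The mouth flares from 15 to 22 mm bore; inside are four sprung locking balls and, 23 mm deep, a seat that pushes the pin
- gauge_case (a point): middle of the gauge's dial case, on the gauge's axis, 62 mm from the mouth: a black rubber-booted cylinder 44 mm in diameter, 32 mm long (46 to 78 mm from the mouth), white dial on its end. The place to grip, across its diameter, with the fingers along the gauge's axis. Same axes as the gauge
- valve: steel filling nipple on an aluminium block on the side of the grey platform (400 x 400 mm, 95 high) that carries the white microscope; leans 30 degrees from the vertical, away from the platform. Origin: centre of its round flange (27 mm in diameter, about 54 mm above the bench), on which the coupler's mouth seats; z axis: outwards along the nipple
- nipple_tip (a point): end of the nipple, on its axis, 22 mm above the flange; axes as the nipple's. Neck 8 mm in diameter, head 12.4 mm in diameter at 16 to 18 mm above the flange, tapering to 8 mm at the end. The coupler snaps over the head (takes about 10 N) as its mouth comes within 6 to 8 mm of the flange. Pushed on further it is home when the mouth lies on the flange, a hard stop
- valve_pin (a joint): how far the sprung brass pin (6 mm in diameter, standing 7 mm out of the nipple's end) is pushed in, m: about 0 free, 0.006 with the coupler home. It pushes back with 4 N at first touch, 9 N at home; let go, the coupler does not stay home
- oil_bottle: bystander: small amber immersion-oil bottle, 28 mm in diameter, 62 high, on the bench beside the platform; origin at the centre of its underside
- slide_box: bystander: closed grey slide box 98 x 82 x 36 mm on the platform beside the microscope; origin at the centre of its underside
- eyepiece: bystander: microscope eyepiece, 33 mm in diameter, 49 high, standing in a well of the drawer; origin at the centre of its underside, z up
- objective: bystander: microscope objective, 27 mm in diameter, 46 high, standing in a well of the drawer; origin at the centre of its underside, z up

How it is judged:
On the way, in this order (a step that is already met when the one before it is completed fails the run):
1. the drawer is pulled out to its stop (value of joint drawer above 0.163 m), for 0.2 s.
2. the gauge is gripped and lifted clear of its well (height (world z) of gauge above 0.075 m and contact force between the fingers and gauge above 1 N), for 0.2 s.
3. the coupler has snapped over the nipple, square, and is pressed home against the spring (z of gauge in the frame of valve below 0.0025 m and distance between gauge and valve below 0.004 m and angle between the z axis of gauge and the z axis of valve, either way round below 0.087 rad and value of joint valve_pin above 0.004 m), for 0.5 s.
At the end, for the whole second after the job is handed in: the gauge is still held by the fingers and pressed home on the nipple: coupler mouth within 2.5 mm of the flange, centred within 4 mm, square within 5 degrees, the nipple's pin pushed in by more than 4 mm, at rest (all of step 3 and contact force between the fingers and gauge above 2 N and linear speed of gauge below 0.02 m/s); the arm keeps its last pose, push and grip.
It fails at once if the oil bottle or the slide box is pushed away or tipped (distance of any of oil_bottle, slide_box from where it was at the start of the episode above 0.03 m or angle between oil_bottle's own z axis and vertical above 0.5 rad).
It fails at once if the eyepiece or the objective is taken out of its well (height (world z) of any of eyepiece, objective above 0.045 m or angle between any of eyepiece, objective's own z axis and vertical above 0.6 rad).
It also fails if it takes over 51 s, if anything falls off the work surface, if the arm or the gripper's body presses on something with over 40 N, if the wrist force passes 120 N, or if a joint passes its speed limit or range.

## Working session

There is one attempt and no reset: what is moved stays moved. The work goes in short steps, Python scripts to look and compute and a tool call to move; the robot and the scene stay as the last step left them, time stands still between calls to the robot, and variables do not carry over. Pictures are saved under pics/ and viewed, and the job is handed in when it is done.

Besides the shell and the picture viewer there is one more tool, called after ">>>" as a command line: name --pt "numbers of a row" for each row, then --argument value for the rest. jog_arm: Moves the arm, as the interface text tells. Its arguments: {"type":"object","properties":{"moves":{"type":"array"},"force":{"type":"number"}},"required":["moves"]}

```bash
mkdir -p pics; python3 - <<'E'
from rig import status, viewer, arm
import cv2,numpy as np
np.set_printoptions(precision=4,suppress=True)
print(status.read_state())
for n in ["side","top","wrist"]:
    im=viewer.camera(n); cv2.imwrite(f"pics/{n}0.png",im[:,:,::-1])
    m=viewer.camera_model(n); print(n,m)
E
```

```text
{'time_s': 0.0, 'joints': array([ 1.2931,  0.4695, -0.0486,  1.5337,  0.0241,  1.141 , -0.0823]), 'qd': array([ 0.0014,  0.0019,  0.0004, -0.0012,  0.0001, -0.001 ,  0.0008]), 'tau': array([  0.    , -50.7969,  -0.0807, -23.6153,  -0.0612,   0.0379,
         0.0002]), 'tool_pos': array([ 0.1662, -0.654 ,  0.4037]), 'eef_rot': array([-0.001 ,  0.9923,  0.1241, -0.0001]), 'ft_force': array([0.8303, 0.3658, 0.6689]), 'wrist_torque': array([-0.0486,  0.0038,  0.0249]), 'finger_gap': 0.08703210100971531}
side {'mtx': array([[437.8638,   0.    , 273.2304],
       [  0.    , 437.8638, 209.4574],
       [  0.    ,   0.    ,   1.    ]]), 'D': array([-0.1043,  0.    ,  0.    ,  0.    ,  0.    ]), 'extrinsics': array([[-0.812 , -0.376 ,  0.4465,  0.2513],
       [-0.5835,  0.5433, -0.6036,  0.5566],
       [-0.0157, -0.7506, -0.6605,  0.678 ],
       [ 0.    ,  0.    ,  0.    ,  1.    ]])}
top {'mtx': array([[520.4438,   0.    , 286.9599],
       [  0.    , 520.4438, 207.5392],
       [  0.    ,   0.    ,   1.    ]]), 'D': array([0.0251, 0.    , 0.    , 0.    , 0.    ]), 'extrinsics': array([[-0.0272, -0.9874,  0.1558,  0.4374],
       [-0.9996,  0.0276,  0.0005,  0.0429],
       [-0.0048, -0.1557, -0.9878,  1.3162],
       [ 0.    ,  0.    ,  0.    ,  1.    ]])}
wrist {'mtx': array([[348.5763,   0.    , 274.2232],
       [  0.    , 348.5763, 215.4514],
       [  0.    ,   0.    ,   1.    ]]), 'D': array([-0.076,  0.   ,  0.   ,  0.   ,  0.   ]), 'tool_from_camera': array([[-0.    , -0.956 , -0.2933,  0.0824],
       [ 1.    , -0.0001,  0.0003, -0.0006],
       [-0.0003, -0.2933,  0.956 ,  0.0192],
       [ 0.    ,  0.    ,  0.    ,  1.    ]])}
```

View pics/side0.png

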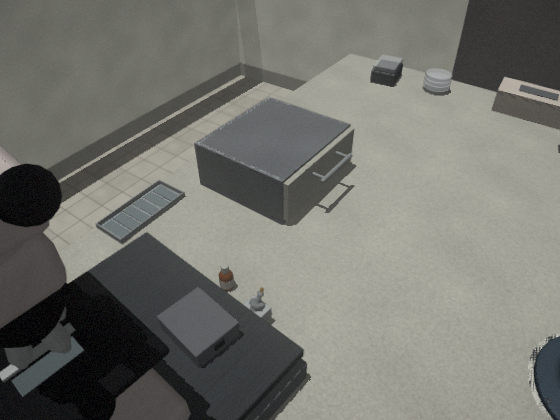

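View pics/top0.png

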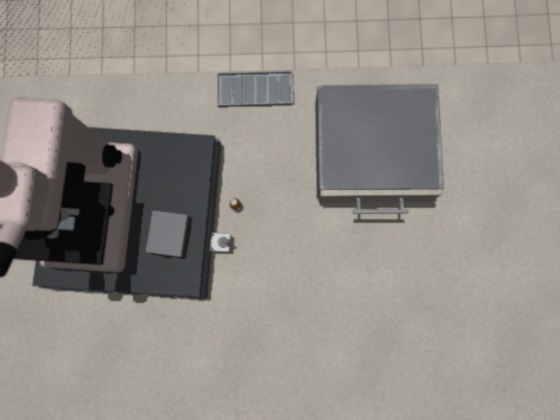

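View pics/wrist0.png

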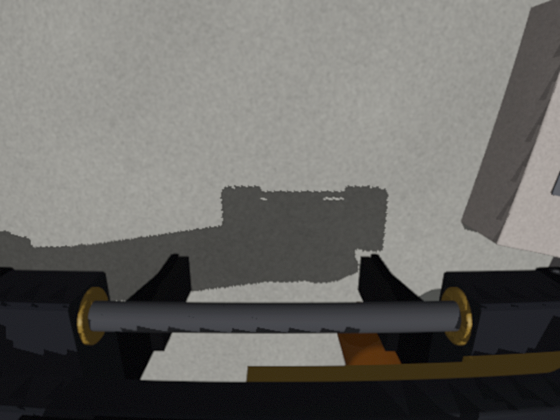

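```bash
cat > h.py <<'E'
import numpy as np,cv2
from rig import status,viewer
from scipy.spatial.transform import Rotation as R
np.set_printoptions(precision=4,suppress=True)
def ext(n,st=None):
    m=viewer.camera_model(n)
    if n!='wrist': return m,m['extrinsics']
    q=st['eef_rot'];T=np.eye(4);T[:3,:3]=R.from_quat(q,scalar_first=True).as_matrix();T[:3,3]=st['tool_pos']
    return m,T@m['tool_from_camera']
def ray(n,p,st=None):
    m,E=ext(n,st)
    u=cv2.undistortPoints(np.array([[p]],float),m['mtx'],m['D'])[0,0]
    d=E[:3,:3]@np.array([u[0],u[1],1]);return E[:3,3],d/np.linalg.norm(d)
def plane(n,p,z,st=None):
    o,d=ray(n,p,st);return o+d*(z-o[2])/d[2]
def tri(*rs):
    A=np.zeros((3,3));b=np.zeros(3)
    for o,d in rs:
        P=np.eye(3)-np.outer(d,d);A+=P;b+=P@o
    x=np.linalg.solve(A,b);return x,[np.linalg.norm((np.eye(3)-np.outer(d,d))@(x-o)) for o,d in rs]
def proj(n,X,st=None):
    m,E=ext(n,st);c=np.linalg.inv(E)
    return cv2.projectPoints(np.array(X,float).reshape(-1,3),cv2.Rodrigues(c[:3,:3])[0],c[:3,3],m['mtx'],m['D'])[0][:,0]
def crop(src,out,x0,y0,x1,y1,s):
    im=cv2.imread(src)[y0:y1,x0:x1];cv2.imwrite(out,cv2.resize(im,None,fx=s,fy=s,interpolation=cv2.INTER_CUBIC))
E
python3 - <<'E'
from h import *
crop('pics/top0.png','pics/tc1.png',195,180,265,270,6)
crop('pics/top0.png','pics/tc2.png',310,180,450,230,5)
crop('pics/side0.png','pics/sc1.png',205,255,285,325,7)
crop('pics/side0.png','pics/sc2.png',270,115,370,225,5)
for p in [(354,211),(408,211)]: print(plane('top',p,.095))
for p in [(318,194),(442,193),(318,85),(438,85)]: print(plane('top',p,.122))
E
```

```text
[ 0.6172 -0.1151  0.095 ]
[ 0.6137 -0.2427  0.095 ]
[ 0.6556 -0.0297  0.122 ]
[ 0.6498 -0.3177  0.122 ]
[ 0.9222 -0.0394  0.122 ]
[ 0.9132 -0.327   0.122 ]
```

View pics/tc1.png

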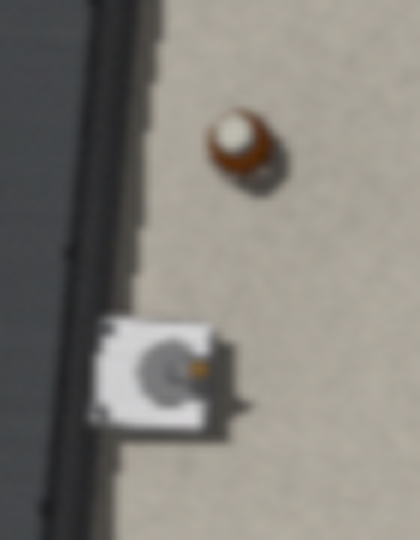

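View pics/tc2.png

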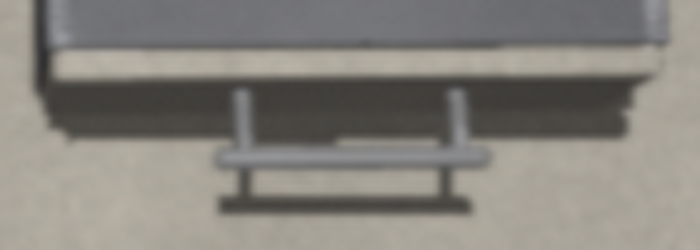

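View pics/sc1.png

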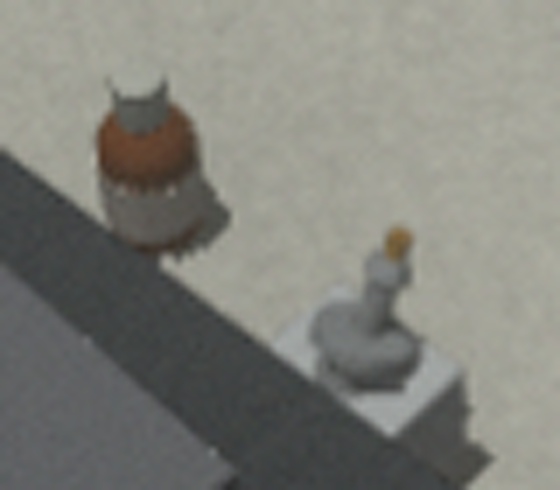

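View pics/sc2.png

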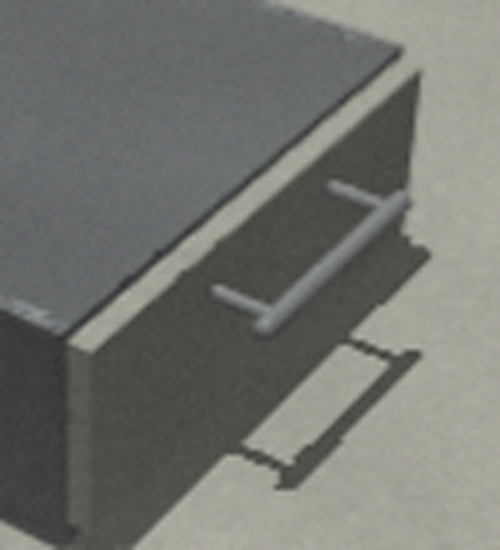

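```bash
python3 - <<'E'
from h import *
print('bar',tri(ray('top',(353,211.4)),ray('side',(351,155))),tri(ray('top',(408,211.6)),ray('side',(323,180))))
print('flange',tri(ray('top',(223.3,242)),ray('side',(257.1,304.3))))
print('pin',tri(ray('top',(228,241.7)),ray('side',(261.9,289.3))))
print('flange54',plane('top',(223.3,242),.054),plane('side',(257.1,304.3),.054))
# pin tip 29mm up axis => z=.054+.025
print('pin79',plane('top',(228,241.7),.079),plane('side',(261.9,289.3),.079))
# platform edge
im=cv2.imread('pics/top0.png');g=cv2.cvtColor(im,cv2.COLOR_BGR2GRAY)
for v in (150,170,190,210,225,265,280): print(v,g[v,200:226])
E
python3 -c "
from h import *
crop('pics/top0.png','pics/tc3.png',20,110,240,310,3)"
```

```text
bar (array([ 0.5789, -0.1101,  0.1842]), [np.float64(0.025733720244743918), np.float64(0.02573372024474411)]) (array([ 0.6537, -0.2546, -0.0132]), [np.float64(0.029174345385081193), np.float64(0.02917434538508133)])
flange (array([0.5557, 0.2009, 0.0455]), [np.float64(0.0012677133803395656), np.float64(0.0012677133803395213)])
pin (array([0.554 , 0.1864, 0.0739]), [np.float64(0.0006418614868804844), np.float64(0.0006418614868806106)])
flange54 [0.556  0.2005 0.054 ] [0.5504 0.2052 0.054 ]
pin79 [0.5541 0.1861 0.079 ] [0.5508 0.1893 0.079 ]
150 [ 67  67  67  67  66  66  67  67  68  67  67  67  59  44  39  44  48  46
  42  41  48  63  74  95 137 164]
170 [ 69  68  68  68  69  69  68  69  68  67  61  47  37  42  45  44  41  39
  44  61  72  79 104 142 164 169]
190 [ 70  70  70  70  70  70  70  69  63  48  37  40  44  44  42  38  43  59
  70  74  92 133 160 166 168 168]
210 [ 69  69  68  69  69  69  63  50  37  41  46  46  43  41  44  56  69  74
  93 133 158 164 167 167 166 164]
225 [ 68  68  68  68  67  58  43  40  45  48  46  42  41  46  61  71  79 104
 142 165 168 166 162 161 162 164]
265 [ 68  53  36  32  41  46  45  41  38  43  56  69  75  94 136 161 168 168
 167 166 165 164 165 166 166 166]
280 [ 57  40  37  44  47  44  41  40  48  63  73  77  97 141 167 171 170 170
 172 173 172 169 168 169 170 170]
```

View pics/tc3.png

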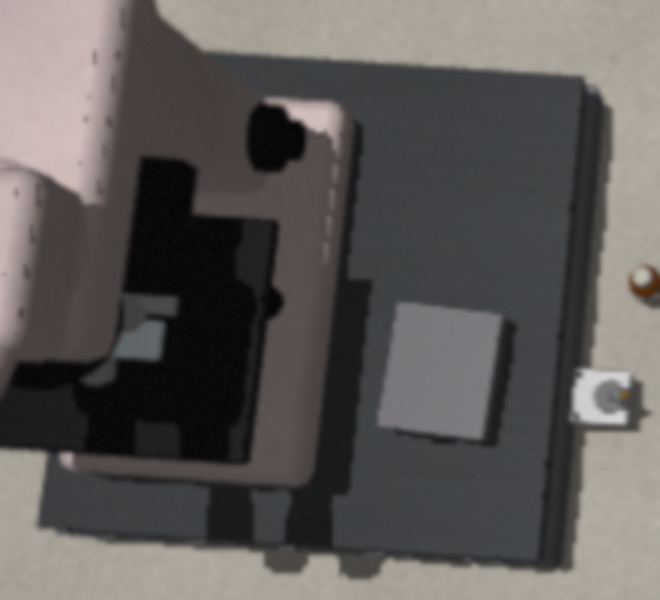

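```bash
python3 - <<'E'
from h import *
print('bar',tri(ray('top',(353,211.4)),ray('side',(323,180))),tri(ray('top',(408,211.6)),ray('side',(351,155))))
a=plane('top',(212.4,150),.095);b=plane('top',(200.2,280),.095);e=a-b;print(a,b,np.degrees(np.arctan2(-e[1],e[0])))
# bottle 
print(plane('top',(235,204),.06))
st=status.read_state();Rt=R.from_quat(st['eef_rot'],scalar_first=True).as_matrix();print(Rt, st['time_s'])
E
```

```text
bar (array([ 0.6138, -0.1134,  0.0973]), [np.float64(0.0024349001858058215), np.float64(0.0024349001858058284)]) (array([ 0.6121, -0.2441,  0.0899]), [np.float64(0.0009087493194461458), np.float64(0.0009087493194460937)])
[0.7758 0.2198 0.095 ] [0.4652 0.2497 0.095 ] 5.485308724094504
[0.6478 0.1704 0.06  ]
[[ 0.9692  0.2463 -0.0004]
 [ 0.2463 -0.9692  0.0014]
 [-0.0001 -0.0015 -1.    ]] 0.15
```

```bash
cat >> h.py <<'E'
def rows(Rt,pt,n,R0=None,p0=None):
    """equal body-frame rows from current to target"""
    if R0 is None:
        st=status.read_state();R0=R.from_quat(st['eef_rot'],scalar_first=True).as_matrix();p0=st['tool_pos']
    rel=R.from_matrix(R0.T@Rt).as_rotvec();pr=R0.T@(np.array(pt)-p0)
    r=rel/n;S=sum(R.from_rotvec(r*k).as_matrix() for k in range(n))
    p=np.linalg.solve(S,pr)
    print('n',n,'shift/row units',np.round(p/.15,4),'turn',np.round(np.degrees(r)/45,4),'mm',np.linalg.norm(p)*1e3,'deg',np.linalg.norm(np.degrees(r)))
def tool(z,y):
    z=np.array(z,float);z/=np.linalg.norm(z);y=np.array(y,float);y-=z*(y@z);y/=np.linalg.norm(y)
    return np.column_stack([np.cross(y,z),y,z])
YD=np.radians(-1.8);YJ=[np.cos(YD),np.sin(YD),0]
RD=tool([0,0,-1],YJ)
E
python3 -c "
from h import *
rows(RD,[.615,-.178,.32],18)"
```

```text
n 18 shift/row units [0.2597 0.0113 0.0311] turn [-0.0001 -0.0001 -0.0913] mm 39.26670308619117 deg 4.107936349689648
```

>>> jog_arm --pt "0.26 0.011 0 0 0 -0.091 25" --pt "0.26 0.011 0 0 0 -0.091 25" --pt "0.26 0.011 0 0 0 -0.091 25" --pt "0.26 0.011 0 0 0 -0.091 25" --pt "0.26 0.011 0 0 0 -0.091 25" --pt "0.26 0.011 0 0 0 -0.091 25" --pt "0.26 0.011 0 0 0 -0.091 25" --pt "0.26 0.011 0 0 0 -0.091 25" --pt "0.26 0.011 0 0 0 -0.091 25" --pt "0.26 0.011 0 0 0 -0.091 25"

```text
time_s: 1.15
tool_pos: [0.4974, -0.4605, 0.4043]
eef_rot: [-0.0, 0.886, 0.465, -0.0]
ft_force: [1.4, 0.5, 0.6]
finger_gap: 0.0231
```

```bash
python3 -c "
from h import *
print(status.read_state())
rows(RD,[.615,-.178,.33],9)"
```

```text
{'time_s': 1.15, 'joints': array([ 0.8787,  0.4907, -0.2841,  1.5144,  0.1446,  1.1576, -0.0362]), 'qd': array([-0.4094, -0.0111, -0.2378,  0.0494,  0.1184, -0.0048,  0.0431]), 'tau': array([  2.2134, -51.6053,  -2.431 , -23.4221,  -0.1563,   0.1101,
        -0.0334]), 'tool_pos': array([ 0.4974, -0.4605,  0.4043]), 'eef_rot': array([-0.0002,  0.8855,  0.4646, -0.0001]), 'ft_force': array([1.3781, 0.5152, 0.5899]), 'wrist_torque': array([-0.0538, -0.0685, -0.0167]), 'finger_gap': 0.023065204501841217}
n 9 shift/row units [0.2295 0.0103 0.055 ] turn [-0.0001 -0.     -0.0811] mm 35.44029478253726 deg 3.648033093278526
```

>>> jog_arm --pt "0.26 0.011 0.06 0 0 -0.091 25" --pt "0.26 0.011 0.06 0 0 -0.091 25" --pt "0.26 0.011 0.06 0 0 -0.091 25" --pt "0.26 0.011 0.06 0 0 -0.091 25" --pt "0.26 0.011 0.06 0 0 -0.091 25" --pt "0.26 0.011 0.06 0 0 -0.091 25" --pt "0.26 0.011 0.06 0 0 -0.091 25" --pt "0.26 0.011 0.06 0 0 -0.091 25" --pt "0 0 0 0 0 0 25" --pt "0 0 0 0 0 0 25"

```text
time_s: 2.15
tool_pos: [0.6163, -0.1766, 0.3323]
eef_rot: [-0.0, 0.719, 0.695, -0.0]
ft_force: [0.7, -0.8, -0.4]
finger_gap: 0.0216
```

```bash
python3 -c "
from h import *
st=status.read_state();print(st)
im=viewer.camera('wrist');cv2.imwrite('pics/w1.png',im[:,:,::-1])
print(proj('wrist',[[.6145,-.179,.095],[.6145,-.12,.095],[.6145,-.239,.095]],st))
rows(RD,[.615,-.178,.325],1)"
```

```text
{'time_s': 2.15, 'joints': array([ 0.5407,  0.5233, -0.4605,  1.6737,  0.2656,  1.008 , -0.0428]), 'qd': array([ 0.032 , -0.0009,  0.0431, -0.0182,  0.0086,  0.001 ,  0.0011]), 'tau': array([ -2.0219, -49.1037,  -6.6749, -20.7211,  -0.2323,   0.0188,
        -0.001 ]), 'tool_pos': array([ 0.6163, -0.1766,  0.3323]), 'eef_rot': array([-0.0004,  0.7188,  0.6953, -0.0003]), 'ft_force': array([ 0.724 , -0.791 , -0.4199]), 'wrist_torque': array([-0.0806, -0.1248,  0.0263]), 'finger_gap': 0.02155501119661049}
[[269.9394 240.211 ]
 [266.4517 151.4119]
 [273.0155 317.4411]]
n 1 shift/row units [ 0.0018 -0.0074  0.0503] turn [-0.0006  0.0011 -0.0058] mm 7.626201961001269 deg 0.26847958322805976
```

View pics/w1.png

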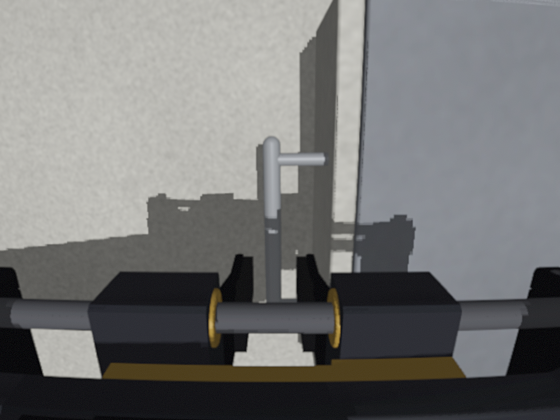

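```bash
python3 -c "
from h import *
st=status.read_state()
g=cv2.imread('pics/w1.png',0)
for v in (160,180,200,230,250,280): print(v,g[v,258:290])
for p in [(271.5,140),(272,180),(272.5,210),(273.5,270)]: print(plane('wrist',p,.095,st))
"
```

```text
160 [ 95  95  96  96  95 101 119 131 140 149 156 160 167 173 175 170 164 158
 154 159 172 179 179 179 179 178 178 178 178 178 178 178]
180 [ 90  94  93  93  90  96 112 128 137 146 152 158 162 168 172 169 165 160
 155 150 138 127 150 183 189 188 189 188 186 185 185 186]
200 [ 95  91  91  90  89  93 106 123 134 143 151 156 160 164 168 167 165 161
 157 152 142 129 110  94  94  95  94  90  88  87  90  90]
230 [ 96  95  96  95  95  92  84  76  83  95 122 148 152 146 145 149 143 120
 111 102  81  73  76  84  93  92  91  89  90  91  92  93]
250 [98 99 98 97 97 96 90 78 73 76 76 79 80 80 80 81 80 81 80 79 77 74 76 85
 93 94 95 96 97 96 94 93]
280 [ 98  97  96  96  94  94  96  90  77  74  76  77  80  81  80  81  81  80
  80  79  78  73  96 149 185 190 186 183 182 181 181 183]
[ 0.618  -0.1151  0.095 ]
[ 0.6173 -0.1402  0.095 ]
[ 0.6169 -0.16    0.095 ]
[ 0.616  -0.2031  0.095 ]
```

>>> jog_arm --pt "0 0 0.16 0 0 0 25" --pt "0 0 0.16 0 0 0 25" --pt "0 0 0.16 0 0 0 25" --pt "0 0 0 0 0 0 25" --pt "0 0 0 0 0 0 0" --pt "0 0 0 0 0 0 0" --pt "0 0 0 0 0 0 0" --pt "0 0 0 0 0 0 0" --force 20

```text
time_s: 3.0
tool_pos: [0.6153, -0.1786, 0.2619]
eef_rot: [-0.0, 0.72, 0.694, -0.001]
ft_force: [-4.8, -0.7, 3.0]
finger_gap: 0.0102
```

>>> jog_arm --pt "0 -0.05 0 0 0 0 0" --pt "0 -0.1 0 0 0 0 0" --pt "0 -0.12 0 0 0 0 0" --pt "0 -0.12 0 0 0 0 0" --pt "0 -0.12 0 0 0 0 0" --pt "0 -0.12 0 0 0 0 0" --pt "0 -0.12 0 0 0 0 0" --pt "0 -0.12 0 0 0 0 0" --pt "0 -0.12 0 0 0 0 0" --pt "0 -0.1 0 0 0 0 0" --pt "0 0 0 0 0 0 0"

```text
time_s: 4.1
tool_pos: [0.4508, -0.1746, 0.2619]
eef_rot: [0.002, 0.72, 0.694, -0.002]
ft_force: [-2.7, -6.8, -0.5]
finger_gap: 0.01
```

>>> jog_arm --pt "0 -0.03 0 0 0 0 0" --pt "0 -0.02 0 0 0 0 0" --pt "0 -0.01 0 0 0 0 0" --pt "0 0 0 0 0 0 0"

```text
time_s: 4.5
tool_pos: [0.4441, -0.1745, 0.2619]
eef_rot: [0.004, 0.72, 0.694, -0.0]
ft_force: [1.3, -8.5, -3.7]
finger_gap: 0.01
```

>>> jog_arm --pt "0 -0.02 0 0 0 0 0" --pt "0 -0.01 0 0 0 0 0" --pt "0 0 0 0 0 0 0"

```text
time_s: 4.8
tool_pos: [0.4424, -0.1745, 0.262]
eef_rot: [0.007, 0.72, 0.694, 0.003]
ft_force: [12.5, -10.6, -15.9]
finger_gap: 0.0103
```

```bash
python3 -c "
from h import *
print(status.read_state())
im=viewer.camera('top');cv2.imwrite('pics/t2.png',im[:,:,::-1])
crop('pics/t2.png','pics/t2c.png',300,60,460,310,3)"
```

```text
{'time_s': 4.8, 'joints': array([ 0.6794,  0.3769, -0.4732,  2.1162,  0.2695,  0.689 , -0.0091]), 'qd': array([-0.0009,  0.0011,  0.0022, -0.004 ,  0.0001,  0.0088, -0.0004]), 'tau': array([ -2.3056, -41.6127,  -7.0224, -11.5827,  -1.9471,   3.5076,
        -0.0748]), 'tool_pos': array([ 0.4424, -0.1745,  0.262 ]), 'eef_rot': array([0.0069, 0.72  , 0.694 , 0.0035]), 'ft_force': array([ 12.4895, -10.6287, -15.8827]), 'wrist_torque': array([-2.1672, -2.5868,  0.0043]), 'finger_gap': 0.010314569462371486}
```

View pics/t2.png

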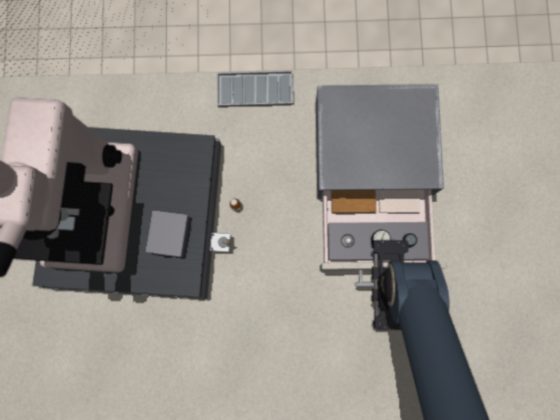

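>>> jog_arm --pt "0 0.015 0 0 0 0 25" --pt "0 0 0 0 0 0 25" --pt "0 0 -0.15 0 0 0 25" --pt "0 0 -0.25 0 0 0 25" --pt "0 0 -0.25 0 0 0 60" --pt "-0.1 0.24 -0.2 0 0 0 60" --pt "-0.1 0.24 -0.1 0 0 0 60" --pt "-0.06 0.24 0 0 0 0 60" --pt "0 0 0 0 0 0 60" --pt "0 0 0 0 0 0 60"

```text
time_s: 5.85
tool_pos: [0.5479, -0.2136, 0.4029]
eef_rot: [-0.001, 0.719, 0.695, -0.0]
ft_force: [-0.0, -0.3, -0.1]
finger_gap: 0.0513
```

```bash
python3 -c "
from h import *
st=status.read_state();print(st)
im=viewer.camera('wrist');cv2.imwrite('pics/w3.png',im[:,:,::-1])
im=viewer.camera('top');cv2.imwrite('pics/t3.png',im[:,:,::-1])
crop('pics/t3.png','pics/t3c.png',310,180,450,320,4)
im=viewer.camera('side');cv2.imwrite('pics/s3.png',im[:,:,::-1])
"
```

```text
{'time_s': 5.85, 'joints': array([ 0.6885,  0.3751, -0.5056,  1.7266,  0.2002,  1.0929,  0.0851]), 'qd': array([ 0.0066, -0.0227, -0.0021,  0.0377,  0.0009,  0.0019, -0.0004]), 'tau': array([  0.0231, -41.3157,  -4.0299, -23.6451,  -0.0136,  -0.0602,
        -0.0067]), 'tool_pos': array([ 0.5479, -0.2136,  0.4029]), 'eef_rot': array([-0.0008,  0.7192,  0.6948, -0.    ]), 'ft_force': array([-0.017 , -0.2799, -0.0899]), 'wrist_torque': array([-0.0084, -0.0605, -0.0333]), 'finger_gap': 0.051323472427927154}
```

View pics/w3.png

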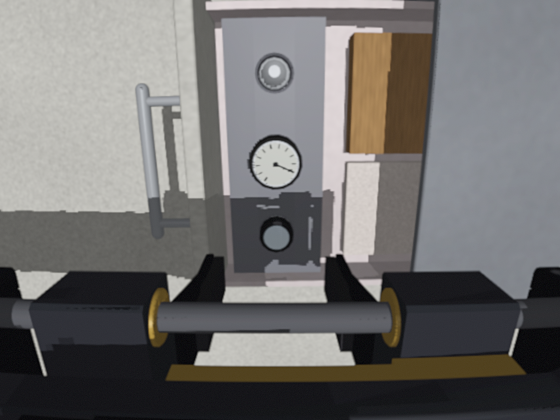

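View pics/s3.png

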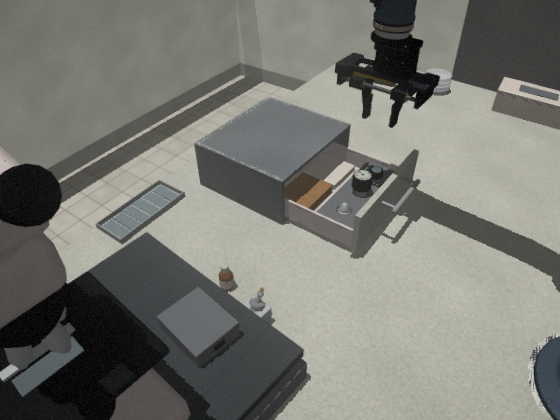

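View pics/t3c.png

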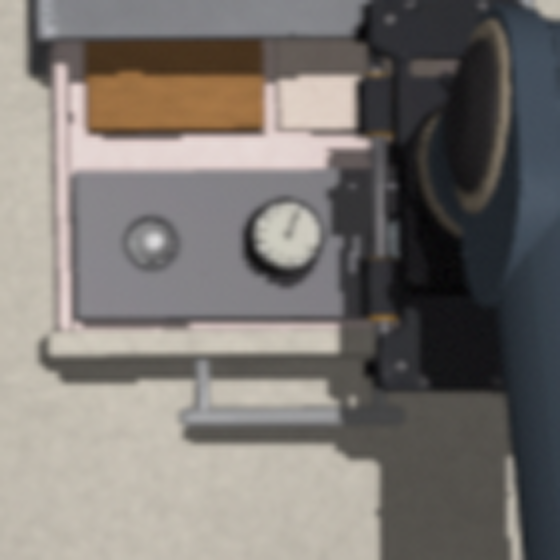

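```bash
python3 -c "
from h import *
st=status.read_state()
im=cv2.imread('pics/w3.png');hsv=cv2.cvtColor(im,cv2.COLOR_BGR2HSV)
m=((im.min(2)>170)).astype(np.uint8);m[:,:240]=0;m[:,310:]=0;m[:130]=0;m[195:]=0
c=max(cv2.findContours(m,0,2)[0],key=cv2.contourArea);(p,ax,_)=cv2.fitEllipse(c);print(p,ax)
d=ray('wrist',p,st);t=ray('top',(381.2,239));s=ray('side',(363,174.5))
print(tri(d,t),tri(d,s),tri(d,t,s))
for z in (.09,.1,.105,.11): print(z,plane('wrist',p,z,st),plane('top',(381.2,239),z), 'dia mm', ax[0]/348*np.linalg.norm(plane('wrist',p,z,st)-d[0])*1000,ax[1]/348*np.linalg.norm(plane('wrist',p,z,st)-d[0])*1000)
"
```

```text
(275.55767822265625, 163.3008270263672) (44.270591735839844, 44.693565368652344)
(array([ 0.5503, -0.1776,  0.0822]), [np.float64(0.00037819955257502796), np.float64(0.0003781995525749994)]) (array([ 0.5485, -0.1752,  0.1016]), [np.float64(0.002078393523550177), np.float64(0.0020783935235502856)]) (array([ 0.5484, -0.1749,  0.1019]), [np.float64(0.0020599175342550795), np.float64(0.0003757234358188012), np.float64(0.0021264496298078516)])
0.09 [ 0.5504 -0.1761  0.09  ] [ 0.5495 -0.1766  0.09  ] dia mm 37.81276171899463 38.17403543510827
0.1 [ 0.5504 -0.1746  0.1   ] [ 0.5485 -0.1748  0.1   ] dia mm 36.52629754987288 36.87528002700007
0.105 [ 0.5504 -0.1739  0.105 ] [ 0.5481 -0.1739  0.105 ] dia mm 35.883065465312015 36.22590232294599
0.11 [ 0.5505 -0.1731  0.11  ] [ 0.5476 -0.173   0.11  ] dia mm 35.23983338075114 35.576524618891895
```

```bash
python3 -c "
from h import *
rows(RD,[.5497,-.1745,.32],3);rows(RD,[.5497,-.1745,.25],1)"
```

```text
n 3 shift/row units [0.0871 0.0033 0.1846] turn [-0.0006  0.     -0.0015] mm 30.625431394862982 deg 0.07107552676486308
n 1 shift/row units [0.2613 0.0105 1.0205] turn [-0.0017  0.     -0.0044] mm 158.02887735699605 deg 0.2132265802945892
```

>>> jog_arm --pt "0.087 0.003 0.18 0 0 0 68" --pt "0.087 0.003 0.18 0 0 0 68" --pt "0.087 0.003 0.18 0 0 0 68" --pt "0 0 0 0 0 0 68" --pt "0 0 0 0 0 0 68"

```text
time_s: 6.5
tool_pos: [0.5504, -0.1753, 0.3228]
eef_rot: [0.0, 0.719, 0.695, -0.0]
ft_force: [-0.3, 0.3, 0.6]
finger_gap: 0.0591
```

```bash
python3 -c "
from h import *
st=status.read_state()
im=viewer.camera('wrist');cv2.imwrite('pics/w4.png',im[:,:,::-1])
rows(RD,[.5497,-.1745,.25],1)
print(proj('wrist',[[.5497,-.1745,.102],[.5497,-.1745,.07]],st),st['finger_gap'])"
```

```text
n 1 shift/row units [ 0.0096 -0.0091  0.491 ] turn [ 0.0022  0.0015 -0.006 ] mm 73.67004084981933 deg 0.29357877850090514
[[270.835  244.6089]
 [271.2564 227.7333]] 0.05910914761806017
```

View pics/w4.png

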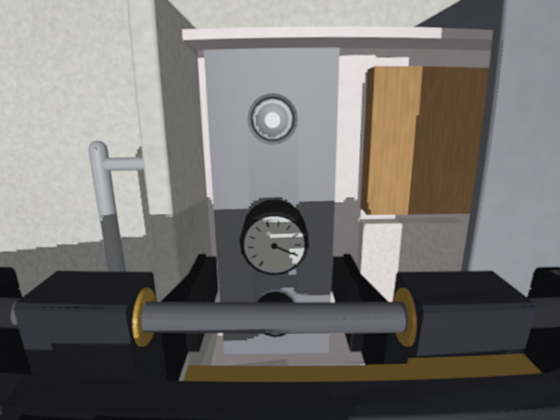

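>>> jog_arm --pt "0.003 0 0.12 0 0 0 68" --pt "0.002 0 0.12 0 0 0 68" --pt "0 0 0.12 0 0 0 68" --pt "0 0 0.12 0 0 0 68" --pt "0 0 0 0 0 0 68" --pt "0 0 0 0 0 0 0" --pt "0 0 0 0 0 0 0" --pt "0 0 0 0 0 0 0" --pt "0 0 0 0 0 0 0" --force 40

```text
time_s: 7.45
tool_pos: [0.5512, -0.1748, 0.2516]
eef_rot: [0.001, 0.72, 0.694, 0.0]
ft_force: [-1.1, -0.6, 5.9]
finger_gap: 0.0432
```

>>> jog_arm --pt "0 0 -0.1 0 0 0 0" --pt "0 0 -0.2 0 0 0 0" --pt "0 0 -0.25 0 0 0 0" --pt "0 0 -0.25 0 0 0 0" --pt "0 0 -0.2 0 0 0 0" --pt "0 0 0 0 0 0 0" --pt "0 0 0 0 0 0 0" --pt "0 0 0 0 0 0 0"

```text
time_s: 8.25
tool_pos: [0.5501, -0.1746, 0.3988]
eef_rot: [-0.001, 0.72, 0.694, -0.001]
ft_force: [-1.4, 0.8, -3.0]
finger_gap: 0.0433
```

```bash
python3 -c "
from h import *
st=status.read_state();print(st)
im=viewer.camera('wrist');cv2.imwrite('pics/w5.png',im[:,:,::-1])
im=viewer.camera('side');cv2.imwrite('pics/s5.png',im[:,:,::-1])"
```

```text
{'time_s': 8.25, 'joints': array([ 0.6396,  0.3637, -0.5213,  1.7553,  0.202 ,  1.0793,  0.0147]), 'qd': array([-0.0012,  0.0133,  0.0017,  0.0031, -0.0005, -0.0014, -0.0009]), 'tau': array([ -0.0566, -42.9908,  -4.535 , -23.7615,  -0.0654,   0.0242,
         0.0003]), 'tool_pos': array([ 0.5501, -0.1746,  0.3988]), 'eef_rot': array([-0.0013,  0.7195,  0.6945, -0.0009]), 'ft_force': array([-1.4296,  0.7945, -3.0482]), 'wrist_torque': array([-0.113 , -0.0822,  0.0021]), 'finger_gap': 0.0432690627410978}
```

View pics/w5.png

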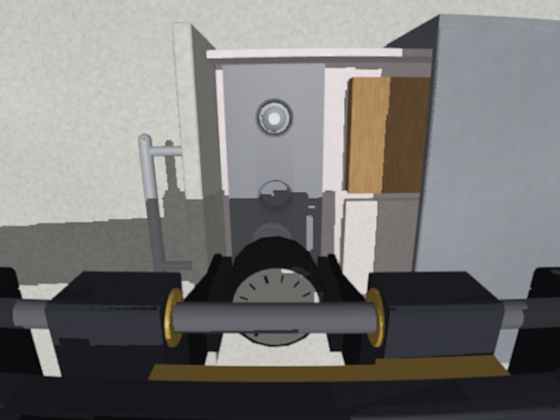

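View pics/s5.png

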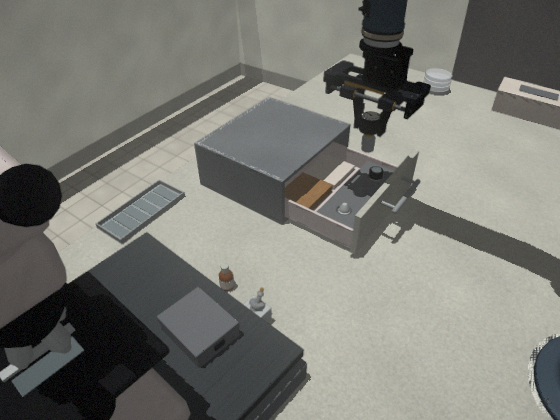

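>>> jog_arm --pt "0.2 0.01 0 0 0 0 0" --pt "0.28 0.01 0 0 0 0 0" --pt "0.3 0.01 0 0 0 0 0" --pt "0.3 0.01 0.05 0 0 0 0" --pt "0.3 0.01 0.05 0 0 0 0" --pt "0.25 0.01 0.05 0 0 0 0" --pt "0.15 0 0.05 0 0 0 0" --pt "0 0 0 0 0 0 0" --pt "0 0 0 0 0 0 0" --pt "0 0 0 0 0 0 0"

```text
time_s: 9.35
tool_pos: [0.5696, 0.0904, 0.3697]
eef_rot: [0.0, 0.72, 0.694, -0.001]
ft_force: [-0.5, 0.3, -1.7]
finger_gap: 0.0432
```

```bash
python3 -c "
from h import *
st=status.read_state();print(st)
im=viewer.camera('wrist');cv2.imwrite('pics/w6.png',im[:,:,::-1])
np.save('st6.npy',st,allow_pickle=True)
im=viewer.camera('top');cv2.imwrite('pics/t6.png',im[:,:,::-1])
im=viewer.camera('side');cv2.imwrite('pics/s6.png',im[:,:,::-1])"
```

```text
{'time_s': 9.35, 'joints': array([ 0.2266,  0.4068, -0.5953,  1.786 ,  0.2627,  1.0296, -0.5052]), 'qd': array([ 0.0103, -0.0085,  0.0005, -0.0031, -0.0017, -0.001 , -0.0023]), 'tau': array([ -0.8355, -42.2886,  -5.9414, -22.1532,  -0.1112,  -0.0088,
         0.0027]), 'tool_pos': array([0.5696, 0.0904, 0.3697]), 'eef_rot': array([ 0.0001,  0.7203,  0.6937, -0.0007]), 'ft_force': array([-0.5034,  0.2699, -1.6662]), 'wrist_torque': array([-0.0242, -0.189 ,  0.0185]), 'finger_gap': 0.04317593167471853}
```

View pics/w6.png

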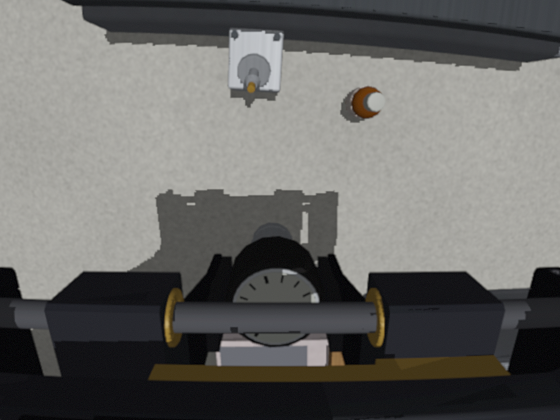

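View pics/s6.png

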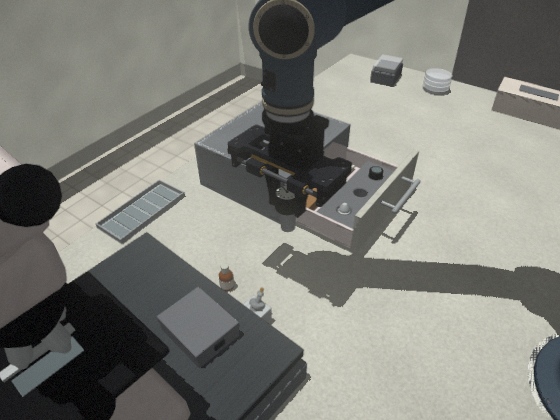

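View pics/t6.png

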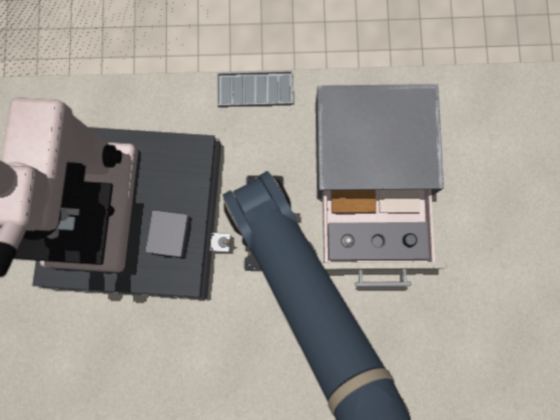

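```bash
python3 -c "
from h import *
crop('pics/w6.png','pics/w6c.png',220,20,300,110,6)
crop('pics/s6.png','pics/s6c.png',255,180,325,245,8)
im=cv2.imread('pics/w6.png');hsv=cv2.cvtColor(im,cv2.COLOR_BGR2HSV)
m=((hsv[...,1]>120)&(hsv[...,0]<30)).astype(np.uint8);m[110:]=0;m[:,:235]=0;m[:,270:]=0
ys,xs=np.nonzero(m);print(len(xs),xs.mean(),ys.mean(),xs.min(),xs.max(),ys.min(),ys.max())
"
```

```text
64 250.859375 87.234375 247 254 82 92
```

View pics/w6c.png

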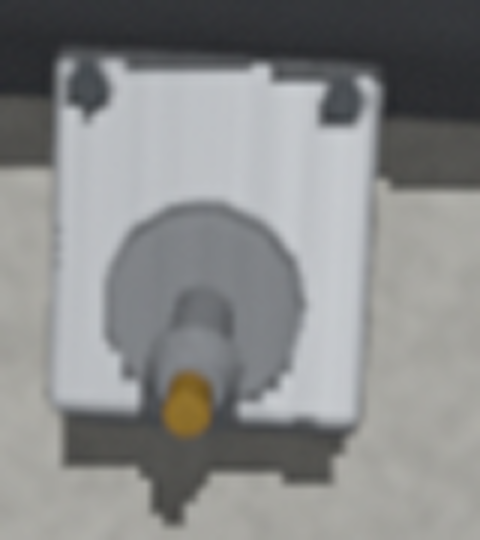

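View pics/s6c.png

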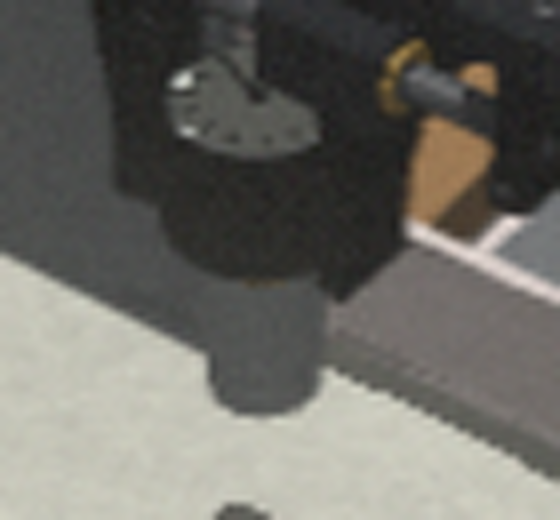

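```bash
python3 -c "
from h import *
st=np.load('st6.npy',allow_pickle=True).item()
Rm=R.from_quat(st['eef_rot'],scalar_first=True).as_matrix()
for d in (.222,.2276,.232): print(d,proj('side',st['tool_pos']+Rm[:,2]*d))
print('axis z',Rm[:,2])
f=ray('wrist',(253.6,69.7),st);p=ray('wrist',(250.6,87.6),st)
print('f54',plane('wrist',(253.6,69.7),.054,st),plane('top',(223.3,242),.054),plane('side',(257.1,304.3),.054))
print('p',plane('wrist',(250.6,87.6),.079,st),plane('top',(228,241.7),.079),plane('side',(261.9,289.3),.079))
print(tri(f,ray('top',(223.3,242)),ray('side',(257.1,304.3))))
print(tri(p,ray('top',(228,241.7)),ray('side',(261.9,289.3))))
# platform edge / block yaw in wrist
a=plane('wrist',(220+62/6,20+50/6),.05,st);b=plane('wrist',(220+380/6,20+72/6),.05,st);print('block',a,b,np.degrees(np.arctan2(b[1]-a[1],b[0]-a[0])))
"
```

```text
0.222 [[285.7797 223.6191]]
0.2276 [[285.7731 225.9171]]
0.232 [[285.7679 227.7071]]
axis z [-0.0008 -0.0011 -1.    ]
f54 [0.5585 0.2031 0.054 ] [0.556  0.2005 0.054 ] [0.5504 0.2052 0.054 ]
p [0.5569 0.188  0.079 ] [0.5541 0.1861 0.079 ] [0.5508 0.1893 0.079 ]
(array([0.5564, 0.202 , 0.0457]), [np.float64(0.0025407477288666358), np.float64(0.000581317818793881), np.float64(0.0024839747797655576)])
(array([0.5549, 0.187 , 0.0732]), [np.float64(0.0020945206413036876), np.float64(0.00037628643337192665), np.float64(0.001733425700146398)])
block [0.5414 0.2355 0.05  ] [0.5832 0.231  0.05  ] -6.110240944532882
```

```bash
cat >> h.py <<'E'
yw=np.radians(-5.7)
h_=np.array([np.sin(yw),-np.cos(yw),0])
A=.5*h_+np.array([0,0,.8660])
RV=tool(-A,[np.cos(yw),np.sin(yw),0])
V=np.array([.5562,.2022,.054]);L=.2285
E
python3 -c "
from h import *
print(A,RV)
print(V+A*(.05+L))
rows(RV,V+A*(.05+L),8)"
```

```text
[-0.0497 -0.4975  0.866 ] [[ 0.086   0.9951  0.0497]
 [ 0.8617 -0.0993  0.4975]
 [ 0.5    -0.     -0.866 ]]
[0.5424 0.0636 0.2952]
n 8 shift/row units [-0.0378 -0.0215  0.0561] turn [-0.0025  0.0834  0.0096] mm 10.647126020222888 deg 3.7797817604918498
```

>>> jog_arm --pt "-0.038 -0.0215 0.056 -0.0025 0.0835 0.0095 0" --pt "-0.038 -0.0215 0.056 -0.0025 0.0835 0.0095 0" --pt "-0.038 -0.0215 0.056 -0.0025 0.0835 0.0095 0" --pt "-0.038 -0.0215 0.056 -0.0025 0.0835 0.0095 0" --pt "-0.038 -0.0215 0.056 -0.0025 0.0835 0.0095 0" --pt "-0.038 -0.0215 0.056 -0.0025 0.0835 0.0095 0" --pt "-0.038 -0.0215 0.056 -0.0025 0.0835 0.0095 0" --pt "-0.038 -0.0215 0.056 -0.0025 0.0835 0.0095 0" --pt "0 0 0 0 0 0 0" --pt "0 0 0 0 0 0 0" --pt "0 0 0 0 0 0 0"

```text
time_s: 10.6
tool_pos: [0.5427, 0.0649, 0.2961]
eef_rot: [-0.173, 0.715, 0.649, 0.192]
ft_force: [0.7, 0.2, -1.4]
finger_gap: 0.0433
```

```bash
python3 -c "
from h import *
st=status.read_state();print(st)
np.save('st7.npy',st,allow_pickle=True)
rows(RV,V+A*(.05+L),1)
for n in ('wrist','top','side'):
  im=viewer.camera(n);cv2.imwrite('pics/'+n+'7.png',im[:,:,::-1])
crop('pics/side7.png','pics/s7c.png',225,230,315,320,6)
crop('pics/top7.png','pics/t7c.png',190,200,280,290,6)"
```

```text
{'time_s': 10.6, 'joints': array([ 0.5737,  0.5425, -0.8539,  1.9505, -0.1661,  0.6704, -0.1455]), 'qd': array([-0.008 , -0.0023, -0.0049, -0.0008, -0.0026, -0.0024,  0.003 ]), 'tau': array([  0.4691, -39.7865, -10.016 , -18.3248,  -1.2224,  -0.2446,
        -0.0226]), 'tool_pos': array([0.5427, 0.0649, 0.2961]), 'eef_rot': array([-0.1734,  0.7151,  0.6494,  0.1922]), 'ft_force': array([ 0.6517,  0.2429, -1.3836]), 'wrist_torque': array([-0.8055, -0.0105, -0.0227]), 'finger_gap': 0.04327249212057687}
n 1 shift/row units [-0.0103 -0.0014  0.0013] turn [ 0.0001 -0.0001  0.0042] mm 1.5708471406426088 deg 0.1884257870120581
```

View pics/wrist7.png

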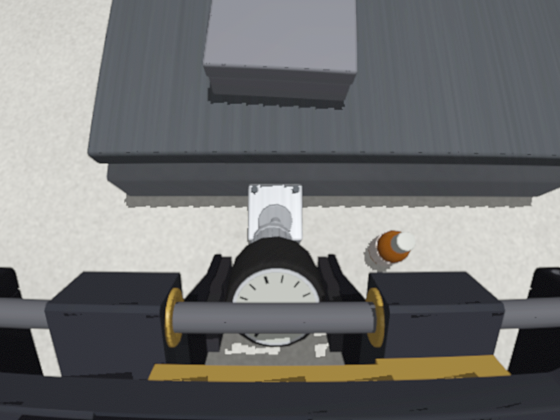

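View pics/s7c.png

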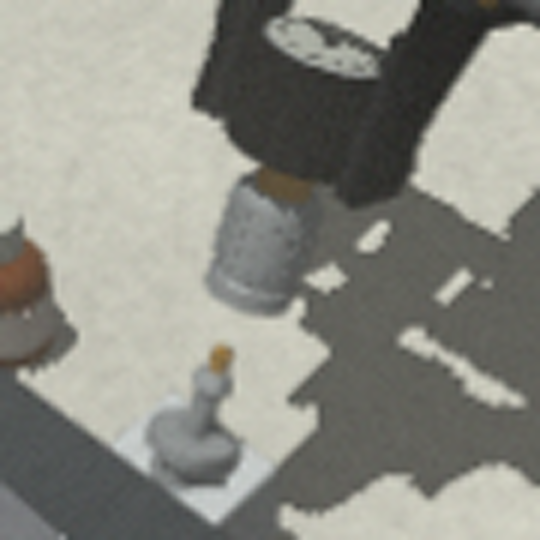

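View pics/t7c.png

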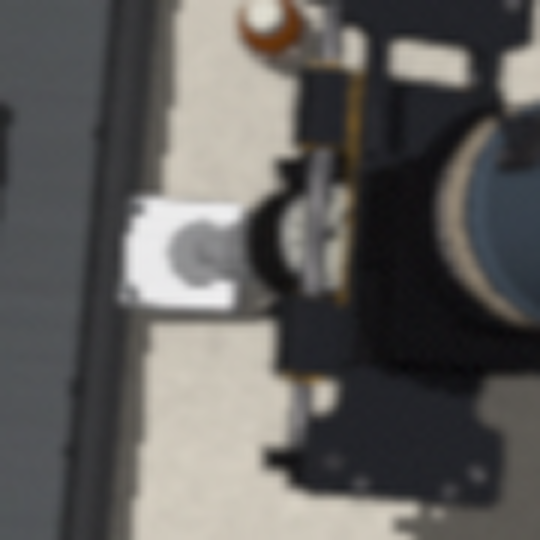

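```bash
python3 -c "
from h import *
st=np.load('st7.npy',allow_pickle=True).item()
Rm=R.from_quat(st['eef_rot'],scalar_first=True).as_matrix();p=st['tool_pos']
M=p+Rm[:,2]*L;N=M-Rm[:,2]*.04;D=M-Rm[:,2]*.078
X=[M,N,D,V,V+A*.029]
s=proj('side',X);t=proj('top',X)
print('side crop',(s-[225,230])*6);print('top crop',(t-[190,200])*6);print('wrist',proj('wrist',X,st))
e=V+A*.05
rel=np.array([(M-e)@RV[:,0],(M-e)@RV[:,1],(M-e)@RV[:,2]]);print('mouth vs planned in tool axes mm',rel*1e3)
s1=proj('side',[V,V+.001*RV[:,0],V+.001*RV[:,1]])*6;print('side crop px per mm toolx,tooly',s1[1]-s1[0],s1[2]-s1[0])
s1=proj('top',[V,V+.001*RV[:,0],V+.001*RV[:,1]])*6;print('top',s1[1]-s1[0],s1[2]-s1[0])
"
```

```text
side crop [[232.6275 283.848 ]
 [276.9562 162.0779]
 [320.5021  42.3319]
 [183.052  429.6583]
 [213.6362 345.8635]]
top crop [[241.6844 245.188 ]
 [283.89   240.5178]
 [326.3166 235.8247]
 [195.5149 251.6608]
 [223.8644 248.5443]]
wrist [[272.1374 242.4036]
 [271.7244 269.9591]
 [271.1431 308.939 ]
 [272.199  220.6528]
 [271.9799 233.385 ]]
mouth vs planned in tool axes mm [ 1.5624  0.2235 -0.183 ]
side crop px per mm toolx,tooly [-2.1045  0.7862] [-2.503  -1.8203]
top [-2.2876 -0.2641] [ 0.2268 -2.4583]
```

```bash
python3 -c "
from h import *
g=cv2.imread('pics/side7.png',0)
print(np.arange(256,282))
for v in range(256,290,2): print(v,g[v,256:282])
print(np.arange(246,274))
for v in range(286,316,2): print(v,g[v,246:274])
"
python3 -c "
from h import *
crop('pics/side7.png','pics/s7d.png',243,250,293,312,9)"
```

```text
[256 257 258 259 260 261 262 263 264 265 266 267 268 269 270 271 272 273
 274 275 276 277 278 279 280 281]
256 [201 205 204 201 195 198 198 200 204 196 151  93  66  60  60  57  57  57
  58  56  49  51  53  55  52  52]
258 [196 200 202 202 198 194 199 199 197 189 176 123  79  78  71  64  56  57
  56  55  50  54  55  49  49  52]
260 [202 206 207 203 199 198 200 188 144  93  90  83  78  79  83  82  83  80
  82  78  72  71  74  60  64  57]
262 [201 198 198 199 199 195 181 140 132 141 149 146  97  93  80  84  79  82
  79  81  77  83  94  94  83  59]
264 [196 202 202 201 200 195 163 122 128 130 137 146 151 152 141 100  90  93
  83  81  85  85  89  96 100 100]
266 [197 202 199 199 199 185 136 125 121 132 124 141 136 138 132 133 126 123
 111  87  83  84  87  95  95  97]
268 [196 196 198 197 182 137 121 127 134 123 132 135 137 131 119 104 116 110
 106  97  83  87  99  98 100  98]
270 [199 198 199 193 168 124 126 131 136 136 137 135 131 129 124 121 106  89
  95  89  94  88  95  96  99  96]
272 [192 187 195 197 174 124 121 133 122 134 128 125 129 125 117 113 109 110
  93  88  88  97 101  98  97
[... 2093 characters left out ...]
192 177 147 135 140 143 148 146 143 143 144 144 146 144 145 138
 121 163 184 187 192 195 193 197 195 186]
306 [163 197 202 194 150 126 118 133 128 130 133 136 132 125 123 118 106  97
 112 172 198 198 194 189 186 185 138  95]
308 [ 79  97 143 172 143 130 114 110  96 104  99 102  97  92  90  87  88 112
 174 198 201 200 197 187 152  99  94  96]
310 [ 80  83  81  85  91 107 128 125 119 103  83  81  85  89  92  93 125 201
 200 199 199 184 148 110  93  89  95  91]
312 [ 82  83  87  86  84  83  83 109 149 182 187 194 194 199 197 201 196 196
 200 180 138 107  94  96  93  93  92  93]
314 [ 83  84  85  82  81  82  85  81  79  96 137 179 198 198 197 198 196 179
 131  96  93  91  95  93  94 118 167 155]
```

View pics/s7d.png

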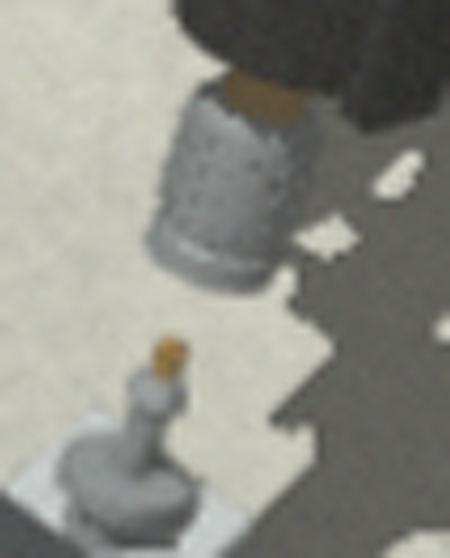

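```bash
python3 -c "
from h import *
st=np.load('st6.npy',allow_pickle=True).item()
Rm=R.from_quat(st['eef_rot'],scalar_first=True).as_matrix();p=st['tool_pos']
M=p+Rm[:,2]*L
print((proj('side',[M,M-Rm[:,2]*.034,M-Rm[:,2]*.078])-[255,180])*8)
s=proj('side',[M,M+.001*Rm[:,0],M+.001*Rm[:,1]])*8;print(s[1]-s[0],s[2]-s[0])
"

```

```text
[[246.1762 370.2744]
 [246.4959 256.0416]
 [246.9022  97.7169]]
[-2.6882  2.4871] [-3.6106 -1.8589]
```

```bash
python3 - <<'E'
from h import *
im=cv2.imread('pics/side7.png')
g=im.min(2)
# dial ellipse in side7
m=((g>150)).astype(np.uint8);m[:232]=0;m[244:]=0;m[:,:268]=0;m[:,290:]=0
c=cv2.findContours(m,0,2)[0];c=max(c,key=cv2.contourArea);print(cv2.fitEllipse(cv2.convexHull(c)))
im=cv2.imread('pics/side6.png') if False else cv2.imread('pics/s6.png')
print(im[185:202:2,272:300:1].min(2))
crop('pics/side7.png','pics/s7e.png',262,225,302,255,14)
E
```

```text
((277.79962158203125, 237.5484619140625), (5.102247714996338, 17.790950775146484), 113.53160095214844)
[[ 34  37  42  36  37  35  40  39  53  63  61  58  58  72  66  37  37  39
   34  31  37  32  34  41  41  48  46  50]
 [ 34  31  35  39  31  38  39  45  64  79  57  56  81  84  72  39  36  42
   37  43  32  31  35  40  33  37  38  35]
 [ 38  36  37  33  66 137 167  70  59  76  80  78  54  67  74  35  41  39
   37  35  37  32  35  39  38  35  40  38]
 [ 36  40  38  41  55  71  57  66  85  84  81  86  83  74  41  46  60  71
   47  41  34  38  40  38  32  42  37  32]
 [ 37  38  35  45  68  80  68  69  85  82  87  85  87  85  83  86  90  83
   85  86  81  64  45  39  35  35  40  35]
 [ 35  38  40  43  57  95  92  85  77  68  84  84  85  86  84  82  87  83
   85  83  82  80  65  41  31  35  38  37]
 [ 43  38  38  35  40  42  57  78  88  89  80  65  60  86  85  80  64  84
   86  77  77  85  80  36  31  34  36  32]
 [ 40  40  40  37  39  40  41  40  41  42  42  50  62  73  71  72  69  61
   57  42  38  33  38  37  37  33  35  35]
 [ 44  40  43  44  41  41  40  42  42  37  39  36  37  41  38  38  42  38
   39  40  38  39  40  43  33  35  32  34]]
```

View pics/s7e.png

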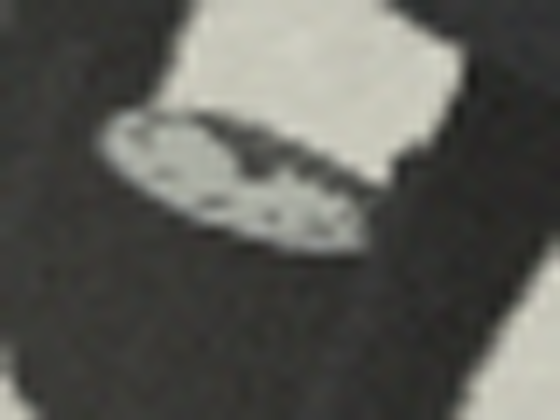

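>>> jog_arm --pt "0 0 0.05 0 0 0 0" --pt "0 0 0.05 0 0 0 0" --pt "0 0 0.04 0 0 0 0" --pt "0 0 0 0 0 0 0" --pt "0 0 0 0 0 0 0"

```text
time_s: 11.25
tool_pos: [0.5431, 0.0755, 0.2767]
eef_rot: [-0.175, 0.715, 0.649, 0.192]
ft_force: [1.0, 0.5, -1.8]
finger_gap: 0.0432
```

```bash
python3 -c "
from h import *
st=status.read_state();print(st)
np.save('st8.npy',st,allow_pickle=True)
rows(RV,V+A*(.03+L),1)
for n in ('wrist','side'):
  im=viewer.camera(n);cv2.imwrite('pics/'+n+'8.png',im[:,:,::-1])
crop('pics/side8.png','pics/s8c.png',235,250,295,315,9)
crop('pics/wrist8.png','pics/w8c.png',220,170,330,350,4)"
```

```text
{'time_s': 11.25, 'joints': array([ 0.539 ,  0.5713, -0.8376,  1.9626, -0.1538,  0.6257, -0.1582]), 'qd': array([ 0.008 , -0.0069, -0.0007, -0.0066, -0.0011,  0.0024,  0.0004]), 'tau': array([ -0.2057, -41.0823, -10.5541, -17.554 ,  -1.1779,  -0.2673,
        -0.0198]), 'tool_pos': array([0.5431, 0.0755, 0.2767]), 'eef_rot': array([-0.1747,  0.715 ,  0.6492,  0.1918]), 'ft_force': array([ 0.9893,  0.5239, -1.7814]), 'wrist_torque': array([-0.7732, -0.0076,  0.0162]), 'finger_gap': 0.043243101453756615}
n 1 shift/row units [-0.0072  0.0027 -0.0128] turn [-0.0031 -0.0016  0.0032] mm 2.2436870546103975 deg 0.21316371610043092
```

View pics/s8c.png

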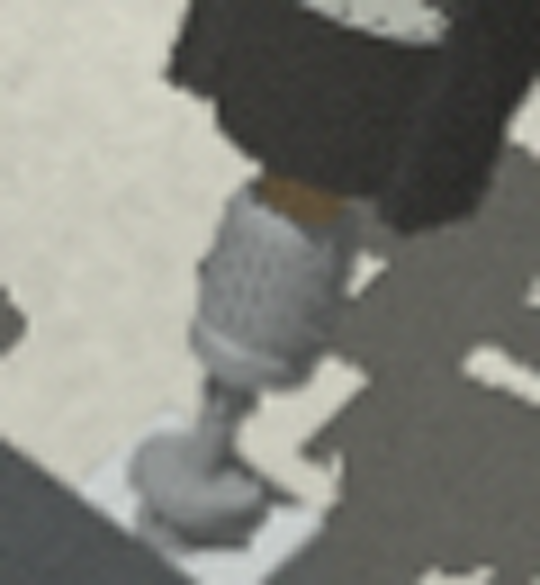

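View pics/w8c.png

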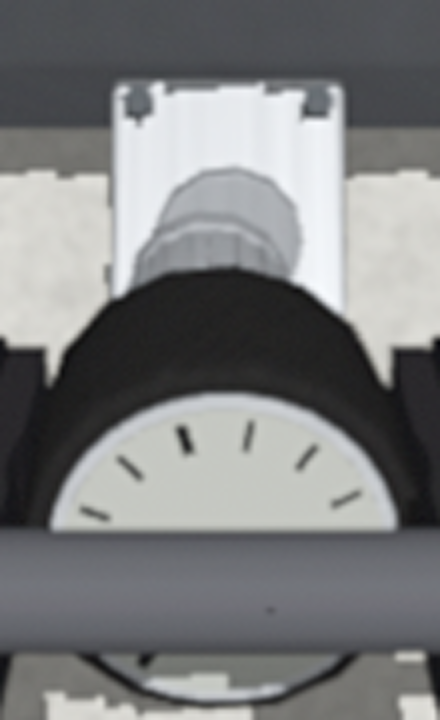

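>>> jog_arm --pt "0 0.015 0 0 0 0 0" --pt "0 0 0 0 0 0 0" --pt "0 0 0 0 0 0 0"

```text
time_s: 11.65
tool_pos: [0.5456, 0.0749, 0.2772]
eef_rot: [-0.174, 0.715, 0.649, 0.192]
ft_force: [0.1, -0.1, -2.1]
finger_gap: 0.0435
```

```bash
python3 -c "
from h import *
st=status.read_state();print(st['tool_pos'],st['ft_force'])
for n in ('wrist','side'):
  im=viewer.camera(n);cv2.imwrite('pics/'+n+'9.png',im[:,:,::-1])
crop('pics/side9.png','pics/s9c.png',235,250,295,315,9)
crop('pics/wrist9.png','pics/w9c.png',240,180,310,260,7)"
```

```text
[0.5456 0.0749 0.2772] [ 0.0536 -0.147  -2.119 ]
```

View pics/s9c.png

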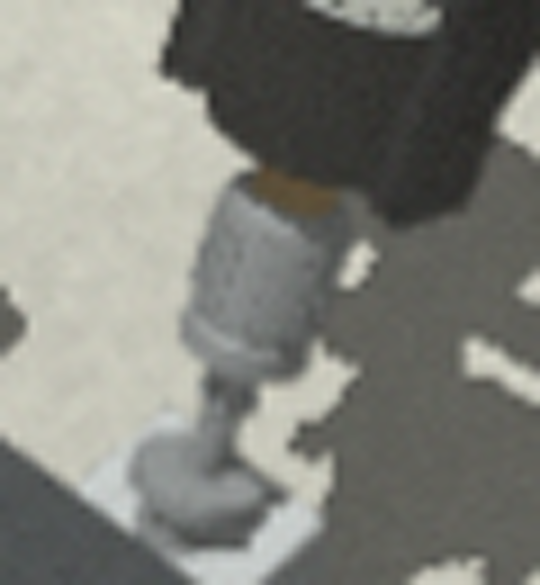

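View pics/w9c.png

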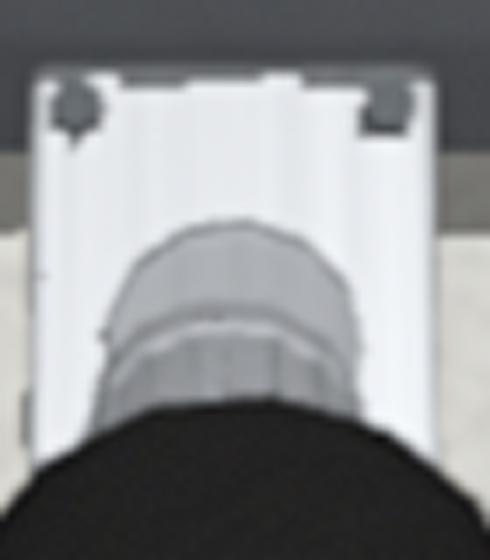

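>>> jog_arm --pt "0 0 0.04 0 0 0 0" --pt "0 0 0.04 0 0 0 0" --pt "0 0 0.02 0 0 0 0" --pt "0 0 0 0 0 0 0" --pt "0 0 0 0 0 0 0" --force 50

```text
time_s: 12.25
tool_pos: [0.5463, 0.0823, 0.2639]
eef_rot: [-0.174, 0.715, 0.649, 0.192]
ft_force: [0.3, -1.5, -2.1]
finger_gap: 0.0432
```

```bash
cat > q.py <<'E'
from h import *
st=status.read_state();Rm=R.from_quat(st['eef_rot'],scalar_first=True).as_matrix()
print(st['tool_pos'],'F tool',Rm.T@st['ft_force'],'T tool',Rm.T@st['wrist_torque'],'z',Rm[:,2],'s est',(st['tool_pos']-V)@A-L,'lat',RV.T@(st['tool_pos']-V),st['finger_gap'],st['time_s'])
E
python3 q.py
```

```text
[0.5463 0.0823 0.2639] F tool [-2.3092  0.4588  1.0633] T tool [-0.289  -1.1617 -0.071 ] z [ 0.0484  0.4984 -0.8656] s est 0.013397053155819044 lat [ 0.0007  0.0021 -0.2419] 0.04323662342388918 12.25
```

>>> jog_arm --pt "0 0 0.02 0 0 0 0" --pt "0 0 0.02 0 0 0 0" --pt "0 0 0 0 0 0 0" --pt "0 0 0 0 0 0 0"

```text
time_s: 12.65
tool_pos: [0.5463, 0.0852, 0.2583]
eef_rot: [-0.174, 0.715, 0.649, 0.192]
ft_force: [0.6, -3.3, -5.0]
finger_gap: 0.0429
```

```bash
python3 q.py; python3 -c "
from h import *
for n in ('wrist','side'):
  im=viewer.camera(n);cv2.imwrite('pics/'+n+'10.png',im[:,:,::-1])
crop('pics/side10.png','pics/s10c.png',235,250,295,315,9)
crop('pics/wrist10.png','pics/w10c.png',240,180,310,260,7)"
```

```text
[0.5463 0.0852 0.2583] F tool [-5.3225  0.9555  2.7394] T tool [-0.487  -1.8866 -0.0682] z [ 0.0476  0.4982 -0.8658] s est 0.007123685839496519 lat [ 0.0005  0.0018 -0.2356] 0.04285544609174053 12.65
```

View pics/s10c.png

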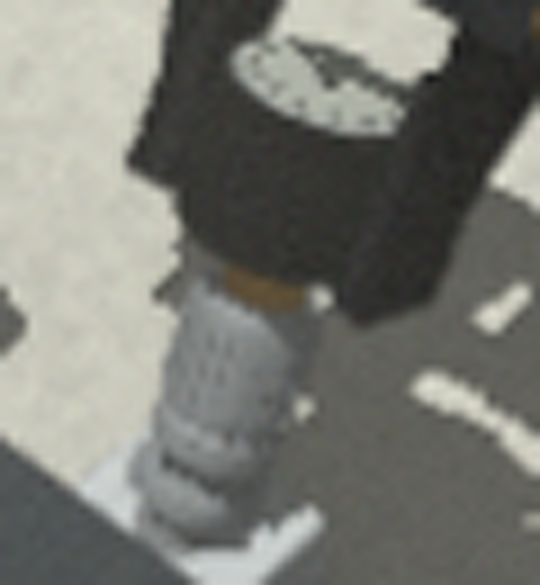

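View pics/w10c.png

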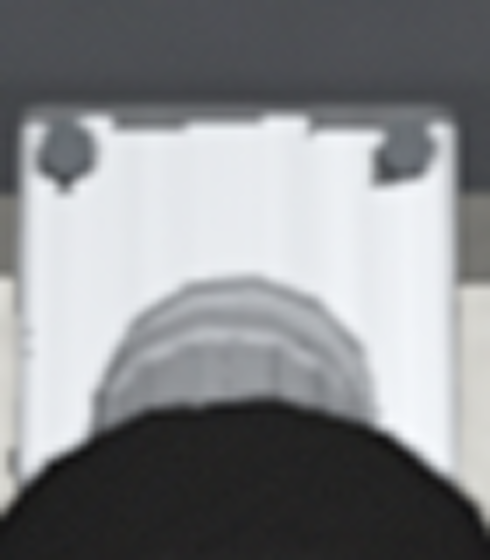

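>>> jog_arm --pt "-0.01 0 0 0 0 0 0" --pt "0 0 0 0 0 0 0" --pt "0 0 0 0 0 0 0"

```text
time_s: 13.05
tool_pos: [0.5461, 0.0846, 0.2583]
eef_rot: [-0.175, 0.715, 0.649, 0.192]
ft_force: [-0.0, -2.6, -2.8]
finger_gap: 0.043
```

```bash
python3 q.py
```

```text
[0.5461 0.0846 0.2583] F tool [-3.6378  0.248   1.1154] T tool [-0.1602 -1.3683 -0.0293] z [ 0.0476  0.4991 -0.8653] s est 0.00743348864548285 lat [-0.0001  0.0017 -0.2359] 0.04302829698347914 13.05
```

>>> jog_arm --pt "-0.01 0 0 0 0 0 0" --pt "0 0 0.02 0 0 0 0" --pt "0 0 0.02 0 0 0 0" --pt "0 0 0 0 0 0 0" --pt "0 0 0 0 0 0 0"

```text
time_s: 13.55
tool_pos: [0.5465, 0.0863, 0.2525]
eef_rot: [-0.175, 0.715, 0.649, 0.192]
ft_force: [-1.7, -2.5, 3.9]
finger_gap: 0.043
```

```bash
python3 q.py
```

```text
[0.5465 0.0863 0.2525] F tool [-0.3484 -1.4667 -4.6957] T tool [ 0.4938 -0.5436 -0.0156] z [ 0.0477  0.4991 -0.8652] s est 0.001564470958464903 lat [-0.0014  0.0018 -0.2301] 0.042994692745666495 13.55
```

>>> jog_arm --pt "0 0 0.02 0 0 0 0" --pt "0 0 0.01 0 0 0 0" --pt "0 0 0 0 0 0 0" --pt "0 0 0 0 0 0 0"

```text
time_s: 13.95
tool_pos: [0.5469, 0.0876, 0.2505]
eef_rot: [-0.174, 0.715, 0.649, 0.192]
ft_force: [-9.5, -12.3, 22.6]
finger_gap: 0.0431
```

```bash
python3 q.py; python3 -c "
from h import *
for n in ('wrist','side'):
  im=viewer.camera(n);cv2.imwrite('pics/'+n+'11.png',im[:,:,::-1])
crop('pics/side11.png','pics/s11c.png',235,250,295,315,9)
crop('pics/wrist11.png','pics/w11c.png',240,180,310,260,7)"
```

```text
[0.5469 0.0876 0.2505] F tool [ -0.0724  -8.3261 -26.1311] T tool [ 1.8598 -0.5611 -0.0644] z [ 0.0477  0.4981 -0.8658] s est -0.0008860690466502841 lat [-0.0013  0.0022 -0.2276] 0.04309029852793299 13.95
```

View pics/s11c.png

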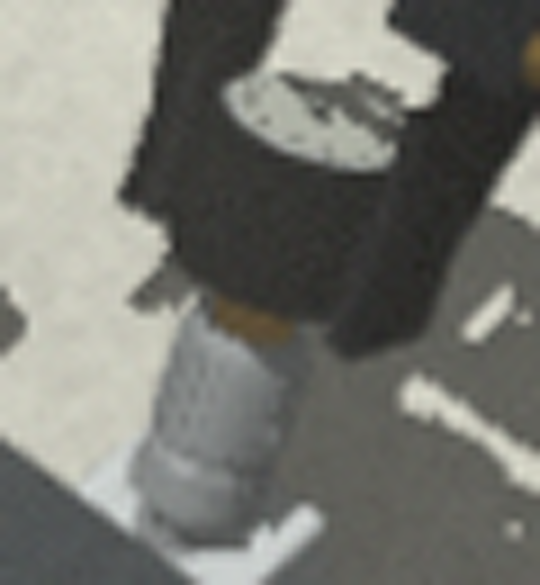

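View pics/w11c.png

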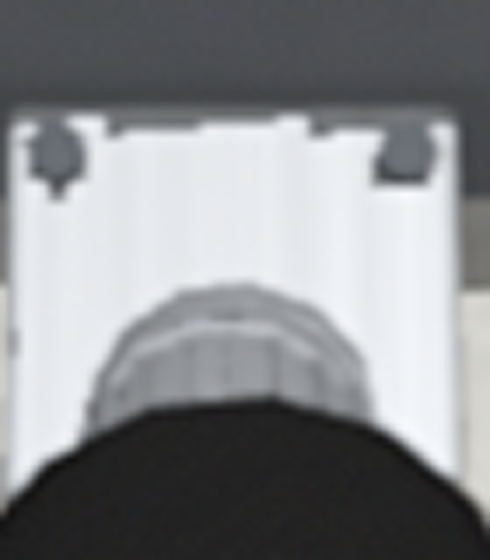

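>>> jog_arm --pt "0 -0.01 0 0 0 0 0" --pt "0 0 0 0 0 0 0" --pt "0 0 0.008 0 0 0 0" --pt "0 0 0 0 0 0 0" --pt "0 0 0 0 0 0 0"

```text
time_s: 14.55
tool_pos: [0.5464, 0.0878, 0.2504]
eef_rot: [-0.173, 0.715, 0.649, 0.192]
ft_force: [-10.8, -15.7, 30.3]
finger_gap: 0.043
```

```bash
python3 q.py
```

```text
[0.5464 0.0878 0.2504] F tool [  0.7028  -9.1895 -34.6034] T tool [ 1.9463 -0.53   -0.0169] z [ 0.0503  0.4977 -0.8659] s est -0.0010281951955366242 lat [-0.0012  0.0016 -0.2275] 0.043012129168806236 14.55
```

>>> jog_arm --pt "0 -0.012 -0.01 0 0 0 0" --pt "0 0 0 0 0 0 0" --pt "0 0 0 0 0 0 0"

```text
time_s: 14.85
tool_pos: [0.5453, 0.0875, 0.2506]
eef_rot: [-0.172, 0.716, 0.648, 0.194]
ft_force: [-1.6, -8.6, 14.1]
finger_gap: 0.0432
```

```bash
python3 q.py
```

```text
[0.5453 0.0875 0.2506] F tool [ -0.4769  -0.7162 -16.5247] T tool [ 0.1922 -0.6428 -0.0485] z [ 0.0543  0.4984 -0.8653] s est -0.0006601620274054865 lat [-0.0015  0.0005 -0.2278] 0.04321466914443008 14.85
```

>>> jog_arm --pt "0 0 0.005 0 0 0 0" --pt "0 0 0 0 0 0 0" --pt "0 0 0 0 0 0 0" --pt "0 0 0 0 0 0 0" --pt "0 0 0 0 0 0 0" --pt "0 0 0 0 0 0 0" --pt "0 0 0 0 0 0 0" --pt "0 0 0 0 0 0 0" --pt "0 0 0 0 0 0 0" --pt "0 0 0 0 0 0 0"

```text
time_s: 15.85
tool_pos: [0.5454, 0.0876, 0.2505]
eef_rot: [-0.172, 0.716, 0.648, 0.194]
ft_force: [-4.4, -11.1, 20.2]
finger_gap: 0.0432
```

```bash
python3 q.py; python3 -c "
from h import *
for n in ('wrist','side','top'):
  im=viewer.camera(n);cv2.imwrite('pics/'+n+'12.png',im[:,:,::-1])
crop('pics/side12.png','pics/s12c.png',235,250,295,315,9)
crop('pics/wrist12.png','pics/w12c.png',220,170,330,350,4)"
```

```text
[0.5454 0.0876 0.2505] F tool [  0.2069  -3.1847 -23.2588] T tool [ 0.6828 -0.6029 -0.0616] z [ 0.054   0.4981 -0.8654] s est -0.0008246991228404721 lat [-0.0014  0.0007 -0.2277] 0.04320259537968578 15.85
```

View pics/s12c.png

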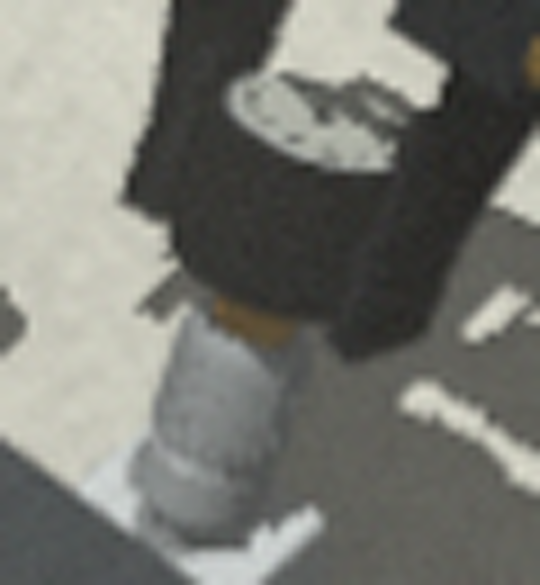

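View pics/w12c.png

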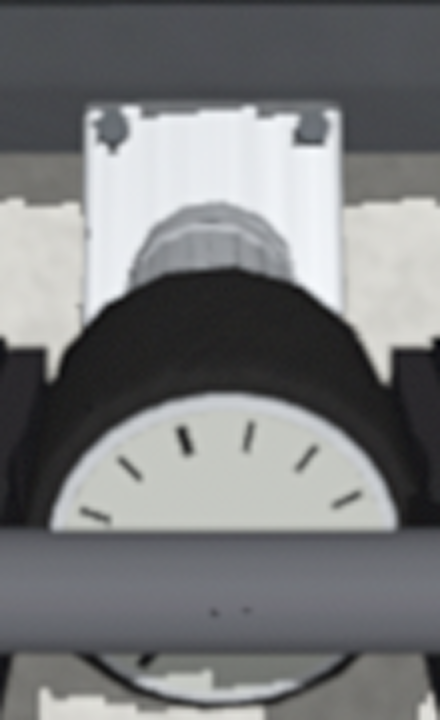

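View pics/top12.png

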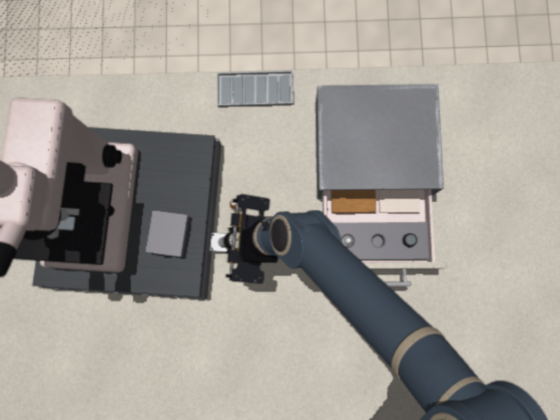

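```bash
python3 -c "
from rig import arm,status
print(arm.close_job());print(status.read_state()['ft_force'])"; python3 q.py
```

```text
the job is handed in; nothing more can be done
None
the job is handed in; nothing more can be done
the job is handed in; nothing more can be done
```

I pulled the drawer out to its stop, took the gauge from the middle well, and pressed it onto the tilted nipple. I handed the job in at about 16 s with the gauge still gripped and pushed home.

**Last checks**
- **Seated:** there is a hard stop. 8 N more push moved the tool only 0.14 mm. The side and wrist pictures show the coupler against the flange with no visible gap.
- **Push:** the wrist read 23 N along the nipple, well over the spring's 9 N, with about 3 N sideways.
- **Square:** the tool axis was about 0.3° from the nipple axis I estimated. Just before the push, coupler and flange looked centred in the wrist picture to under 1 mm.
- **Grip:** the gap held at 43.2 mm with the grip set to 50 N, and the dial had not shifted in the wrist picture, so the gauge had not slipped.
- **Other lab things:** in the last top picture the slide box, eyepiece and objective looked untouched. The bottle was mostly hidden behind the gripper there, so I did not recheck it at the end.

**Disagreements**
- **Nipple position:** the three cameras disagreed by up to 8 mm on the nipple's position. I corrected for this from close-up pictures, then eased off the sideways force by shifting the tool.
- **Gauge tilt:** some side-view measurements suggested the gauge was tilted a few degrees in the grip. The wrist view showed about 0.5° across the jaws and did not settle the tilt along them.
- **Not read directly:** I could not read the pin travel or the dial. That the coupler is home rests on the force jump, the hard stop and the pictures.

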